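# Screw a pipe elbow tight into the socket in the vise

### The job

Take the pipe elbow out of the wooden stock block and screw it into the socket clamped in the vise: lower its threaded spigot straight in through the two notches in the socket's mouth, press it down lightly so that it stays seated and turn it clockwise (seen from above) until you feel it begin to go tight, then about 15 degrees further, and let go, leaving it standing there. Do not overtighten or jam it, and leave the other fittings and the tools where they are.

Things in the scene. Friction and masses are not known exactly. Their poses are not given: they have to be found in the camera images.
- elbow: White plastic pipe elbow, 0.12 to 0.2 kg, in one of the three holes of the wooden stock block, its brass spigot down. Origin: centre of the spigot's foot, at the start 6 mm above the table (block top at 22 mm); z up; +x is where its side outlet points. Spigot 22 mm diameter up to z = 32 mm (shoulder 29 mm from z = 28). Outlet up to 29 mm thick, centred at z = 51 mm, reaching to x = 44 mm.
- elbow_grip (a point): Centre of the elbow's square white body, 50 mm above its foot, axes as the elbow's. The body is 30 x 30 mm, z = 32 to 68 mm; grip its two flat sides that face +y and -y (30 mm apart, fingers either side of the outlet).
- elbow_lugs (a point): On the spigot's axis at the height of its two brass thread lugs, 10.5 mm above the foot, axes as the elbow's. The lugs stand out on two sides, towards +x and -x: 6 mm wide, 5 mm high, tips 16.5 mm from the axis. If the spigot is more than about 0.5 mm off the socket axis one lug bites before the other.
- socket: Round white socket, 45 mm outer diameter, 44 mm tall, upright, fixed in the jaws of the dark steel vise. Origin: centre of its underside, 36 mm above the table; z up the bore. Mouth at z = 44 mm, 10 mm above the jaws. The elbow's lugs resting on the lip, not in the notches: foot at about z = 35 mm. Gone in: foot on a springy seal ring at about z = 20 to 22 mm. Once tight, friction keeps it so.
- socket_mouth (a point): Centre of the socket's mouth, axes as the socket's. A brass lip leaves a 26 mm round opening with two notches, at +x and -x, 12 mm wide, reaching 18.5 mm from the axis, for the elbow's lugs: it goes in with its x axis along the socket's, either way round, with room for about 10 degrees and 1.5 mm of error.
- socket_thread (a point): On the socket's axis under the lip, z = 33 mm. Turned clockwise from above under a light push (4 N), the lugs run free for 25 to 80 degrees (unknown: seal heights vary), then draw the elbow down: torque while turning grows 0.03 to 0.04 N m a degree (it fades at rest), and a tool holding its height is pulled down some 0.7 N a degree. 15 degrees on: about 20 N in the thread; 50 N is too tight.
- tee: White plastic tee on the same brass spigot, in another hole of the block (outlets both ways, 76 mm across, same heights as the elbow). Bystander. Origin at its foot.
- nipple: White round straight hose nipple on the same brass spigot, in another hole of the block: 34 mm collar, 25 mm barrel, 78 mm tall. Bystander. Origin at its foot.
- offcut: White pipe offcut 25 mm diameter, 160 mm long, lying beyond the vise and block. Bystander. Origin: centre of its underside as built.
- plug: White round plug 32 mm diameter, 30 mm tall, standing beyond the vise and block. Bystander. Origin under its centre.
- collar: White plastic ring 44 mm diameter, 25 mm tall, near the robot. Bystander. Origin under its centre.
- wrench: Steel open-ended wrench 180 mm long, lying near the robot. Bystander.
- screwdriver: Screwdriver 190 mm long, lying beyond the vise and block. Bystander.

How it is judged:
By the outcome, as a careful person would: the job done as asked, in the order asked, and still so for the second after the job is handed in, with the robot touching nothing.
It also fails if it takes over 64 s, if anything falls off the work surface, if the arm or the gripper's body presses on something with over 40 N, if the wrist force passes 120 N, or if a joint passes its speed limit or range.

### The arm

A 7-joint arm with a two-finger parallel gripper is mounted at the origin on the work surface. World frame = base frame: x ahead of the robot, y to its left, z up, the work surface at z = 0. Lengths are in m, angles in rad, forces in N, time in s.
With the tool pointing down it reaches from about 0.425 to 0.925 m from the base axis. Payload 6.8 kg.
Tool frame: the origin (TCP) lies midway between the tips of the shut fingers; the grasp point (between the pads) lies 19 mm behind it; z points along the fingers, y is the line along which they close (so a half turn about z gives the same grasp; the last joint's range is limited). The gripper opens to 85 mm and grips with 20 to 120 N. Pads are 22 mm wide; open, the fingers measure 114 mm over their backs; the gripper's body (76 mm by 85 mm) begins 54 mm behind the grasp point. The pads swing forward as they close: fully open they stand 13 mm farther back than shut.
Start: joints at [1.137, 0.477, 0.022, 1.555, -0.011, 1.109, -0.083], TCP at [0.216, -0.64, 0.231] pointing down, gripper open.
Joint ranges: [-2.96, 2.96], [-0.34, 2.1], [-1.41, 1.46], [0.24, 2.44], [-1.37, 4.51], [0.17, 1.92], [-2.96, 2.96]. Speed limits (rad/s): [2.39, 2.39, 3.14, 3.14, 3.14, 3.14, 3.14].

### API

Orientations are given as a unit quaternion [w, x, y, z].
In Python, from station import bot, imaging gives the robot as it stands.
- The arm moves only by the tool move_arm, never from a script. Its argument "commands" is a list that holds one entry, the list of rows, each a list of 7 numbers: the shift along the tool's x, y, z in m, then the turn, a rotation vector about the tool's x, y, z in degrees, then the finger opening in m, from 0 to 0.0854. In form: [[[x, y, z, rx, ry, rz, grip], ...]]. A call has 1 to 20 rows; each row shifts and turns the commanded pose from where the row before left it, along the tool's axes as they then stand; what a row does not reach is not made up. A row lasts 1/8 s, in which the tool goes at most 62.5 mm and 10.7 degrees, less where a joint would pass 70% of its speed; a pose out of reach is approached as far as the arm can. A call is refused whole if a number of a shift passes 0.0625 or a number of a turn 10.7, either way. A call with a gripper value outside its range is refused whole. The fingers move at their own pace and stop on an object; "squeeze" is the grip in N (left out, the last holds). Time passes only in rows, so rows that do not move let the fingers close. It gives the time, the measured TCP pose, the force, the opening and the grip force at its end, in the units of the state.
- bot.get_obs(): the state, without advancing time (a new reading comes with each control period).
- imaging.read_camera(name): name is "side" or "top"; returns the picture (384x512x3 uint8, red, green, blue); there is no depth.
- imaging.calibration(name): a dict with "intrinsics" (3x3 intrinsics, pixels), "k1" (the pictures are not rectified: a ray, as slopes to the right and down, at radius r is drawn at 1 + k1 r^2 times it, then the intrinsics apply), "extrinsics" (4x4, takes a point from camera to world coordinates). Camera axes: x right, y down, z forward; pixel columns grow to the right and rows downward; lengths in m; the calibration is good to about 2 mm. A picture is of the moment at which its call begins. calibration takes no time and is no camera call.
- bot.hand_in(): hands the job in; it is judged then, once.
The state is a dict: "t": time; "q": joint angles; "joint_vel": joint speeds; "joint_torque": joint torques, N m; "eef_pos": TCP position; "tool_rot": TCP orientation; "contact_force": force on the tool from outside, world axes, zero at the start; "torque": the same for the moment, N m; "gripper_width": opening from 0.0 (shut) to 1.0 (fully open); "grasp_force": force on a finger pad.
Only numpy, scipy, OpenCV 4.12 (cv2) and the standard library are available. Lean on these libraries where they do the work, as an engineer would, in place of code of your own. Each camera call takes 0.05 s, during which the arm holds its last target. There are 200 camera calls.

## Working session

There is one attempt and no reset: what is moved stays moved. The work goes in short steps, Python scripts to look and compute and a tool call to move; the robot and the scene stay as the last step left them, time stands still between calls to the robot, and variables do not carry over. Pictures are saved under pics/ and viewed, at most 10 in all, crops included, and the job is handed in when it is done.

Besides the shell and the picture viewer there is one more tool, called as a command line: name --argument value ..., lists and objects as JSON in quotes. move_arm: Moves the arm, as the interface text tells. Its arguments: {"type":"object","properties":{"commands":{"type":"array","items":{"type":"array","items":{"type":"array","items":{"type":"number"}}}},"squeeze":{"type":"number"}},"required":["commands"]}

```bash
mkdir -p pics; ls; python3 - <<'E'
from station import bot, imaging
import cv2
for n in("top","side"):
    im=imaging.read_camera(n); cv2.imwrite(f"pics/{n}0.png",im[:,:,::-1])
    c=imaging.calibration(n); print(n,c["intrinsics"],c["k1"],c["extrinsics"])
print(bot.get_obs())
E
```

```text
pics
top [[493.59855197   0.         251.443304  ]
 [  0.         493.59855197 194.87486253]
 [  0.           0.           1.        ]] 0.038530541213044056 [[-0.01788152 -0.98889009  0.14756912  0.37182839]
 [-0.99968425  0.02028891  0.01482442 -0.00409739]
 [-0.01765374 -0.14725744 -0.98894064  1.27066526]
 [ 0.          0.          0.          1.        ]]
side [[375.19805802   0.         264.55740874]
 [  0.         375.19805802 190.32545702]
 [  0.           0.           1.        ]] 0.004807705692083398 [[ 0.99101795 -0.08731495  0.10128929  0.4508486 ]
 [-0.13188899 -0.51294717  0.84822786 -0.74911561]
 [-0.02210692 -0.85396798 -0.51985573  0.54484167]
 [ 0.          0.          0.          1.        ]]
{'t': 0.1, 'q': array([ 1.13687717,  0.47772467,  0.02235312,  1.55634067, -0.01149042,
        1.10931233, -0.08306592]), 'joint_vel': array([-2.79791059e-05, -3.96115169e-03, -3.35939412e-04, -1.67369340e-03,
       -7.87433152e-04, -5.38869293e-04, -1.28388838e-03]), 'joint_torque': array([ 4.37809809e-03, -5.97755313e+01,  1.61396038e+00, -2.81953132e+01,
        1.29218650e-02,  5.01277100e-03, -1.73568236e-05]), 'eef_pos': array([ 0.21586761, -0.63898925,  0.23042333]), 'tool_rot': array([-8.03812227e-04,  9.86755227e-01,  1.62214164e-01, -2.00015796e-04]), 'contact_force': array([-0.22009539,  1.02743634,  0.75227894]), 'torque': array([ 0.0419337 , -0.00678409, -0.0302219 ]), 'grasp_force': 0.0, 'gripper_width': 0.9979652681986372}
```

View pics/top0.png

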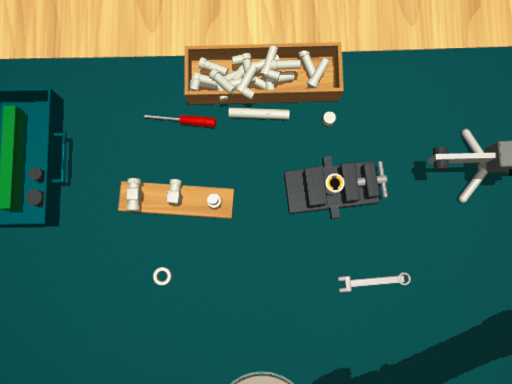

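View pics/side0.png

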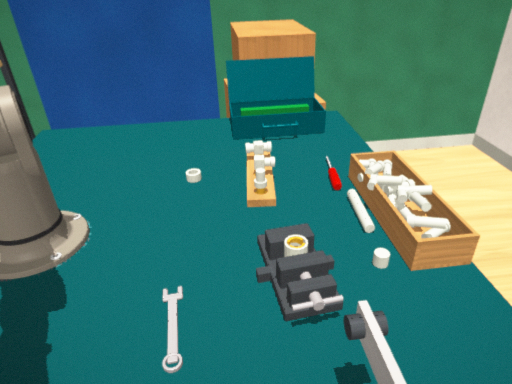

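The top view shows the tee at about (133,193), the elbow at (174,192) with its outlet pointing up (+x), the nipple at (214,201) and the socket at (335,183) in the vise. I'll enlarge the elbow and socket and measure them.

```bash
cat > h.py <<'E'
import numpy as np, cv2
from station import bot, imaging
def ray(n,u,v):
    c=imaging.calibration(n);K=c["intrinsics"];D=np.array([c["k1"],0,0,0,0.])
    p=cv2.undistortPoints(np.array([[[u,v]]],float),K,D,None,None)[0,0]
    E=c["extrinsics"];return E[:3,3],E[:3,:3]@np.array([p[0],p[1],1])
def onplane(n,u,v,z):
    o,d=ray(n,u,v);return o+d*(z-o[2])/d[2]
def proj(n,P):
    c=imaging.calibration(n);E=np.linalg.inv(c["extrinsics"]);R=E[:3,:3]
    return cv2.projectPoints(np.array(P,float).reshape(-1,3),cv2.Rodrigues(R)[0],E[:3,3],c["intrinsics"],np.array([c["k1"],0,0,0,0.]))[0][:,0]
def tri(uv1,uv2):
    (o1,d1),(o2,d2)=ray("top",*uv1),ray("side",*uv2)
    A=np.stack([d1,-d2],1);s=np.linalg.lstsq(A,o2-o1,rcond=None)[0]
    a,b=o1+d1*s[0],o2+d2*s[1];return (a+b)/2,np.linalg.norm(a-b)
E
python3 - <<'E'
from h import *
t=cv2.imread("pics/top0.png");s=cv2.imread("pics/side0.png")
f=lambda im,x,y,w,h:cv2.resize(im[y:y+h,x:x+w],(400,300),interpolation=cv2.INTER_CUBIC)
o=np.vstack([np.hstack([f(t,150,165,48,36),f(t,311,165,48,36)]),np.hstack([f(s,238,140,48,36),f(s,272,228,48,36)])])
cv2.imwrite("pics/c.png",o)
print(onplane("top",174,195,.074),onplane("top",335,183,.08), onplane("side",295,243,.08))
E
```

```text
[0.55398542 0.20403296 0.074     ] [ 0.57458298 -0.19045796  0.08      ] [ 0.57361663 -0.19442469  0.08      ]
```

View pics/c.png

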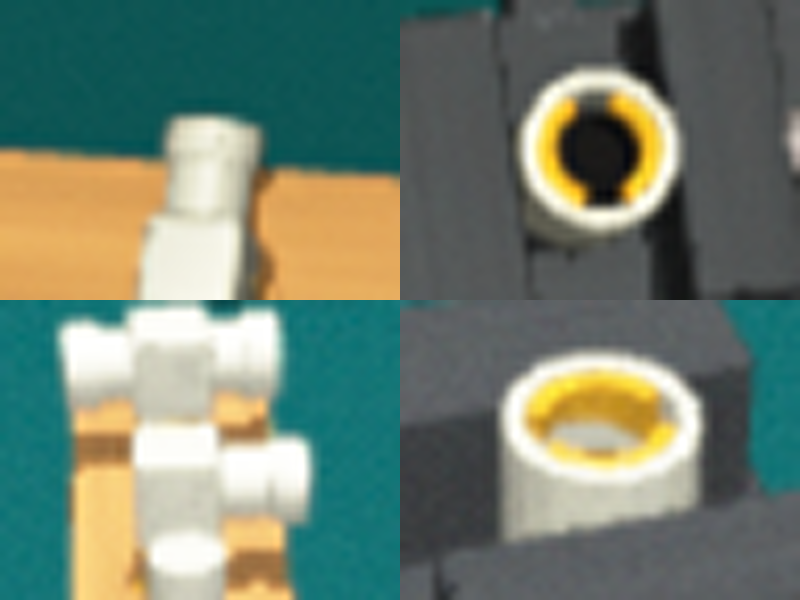

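The crops show the socket's notches at crop (595,100) and (603,195), nearly along the image vertical. The elbow's outlet leans slightly right of vertical. Next I'll measure the edges with sub-pixel masks.

```bash
python3 - <<'E'
from h import *
t=cv2.imread("pics/top0.png")
k=8
def up(x,y,w,h): return cv2.resize(t[y:y+h,x:x+w],None,fx=k,fy=k,interpolation=cv2.INTER_CUBIC)
U=lambda u,x:(u+.5)/k-.5+x
# elbow
c=up(155,172,40,40);hsv=cv2.cvtColor(c,cv2.COLOR_BGR2HSV)
m=((hsv[:,:,1]<60)&(hsv[:,:,2]>110)).astype(np.uint8)
n,l,st,ce=cv2.connectedComponentsWithStats(m);i=1+np.argmax(st[1:,4]);m=l==i
print(st[i])
for r in range(st[i][1],st[i][1]+st[i][3],6):
    xs=np.where(m[r])[0];print(round(U(r,172),2),round(U(xs[0],155),2),round(U(xs[-1],155),2),hsv[r,int(xs.mean()),2])
# socket
c=up(316,165,40,40);hsv=cv2.cvtColor(c,cv2.COLOR_BGR2HSV)
y=((hsv[:,:,1]>120)&(hsv[:,:,2]>120)&(hsv[:,:,0]>10)&(hsv[:,:,0]<35)).astype(np.uint8)
w=(((hsv[:,:,1]<60)&(hsv[:,:,2]>190))).astype(np.uint8)
for nm,mm in(("w",w|y),("y",y)):
    cs=cv2.findContours(mm,cv2.RETR_EXTERNAL,cv2.CHAIN_APPROX_NONE)[0]
    for q in sorted(cs,key=cv2.contourArea)[-2:]:
        if cv2.contourArea(q)<100: continue
        M=cv2.moments(q);cx,cy=U(M['m10']/M['m00'],316),U(M['m01']/M['m00'],165)
        (ex,ey),ax,_=cv2.fitEllipse(q)
        print(nm,cx,cy,U(ex,316),U(ey,165),ax[0]/k,ax[1]/k,cv2.contourArea(q)/k/k,onplane("top",cx,cy,.08),onplane("top",U(ex,316),U(ey,165),.08))
E
```

```text
[   94    54   117   201 17259]
178.31 172.69 175.19 132
179.06 170.06 177.94 215
179.81 169.69 180.31 244
180.56 169.31 180.81 245
181.31 169.19 180.81 239
182.06 169.19 180.81 236
182.81 169.19 180.69 229
183.56 168.19 180.44 233
184.31 170.06 180.31 240
185.06 170.19 179.81 245
185.81 170.19 179.44 246
186.56 169.94 179.31 246
187.31 169.81 179.19 245
188.06 169.81 179.19 245
188.81 169.69 179.06 245
189.56 169.69 179.06 236
190.31 169.06 178.81 229
191.06 167.81 178.81 226
191.81 167.56 178.94 236
192.56 167.19 179.06 241
193.31 167.06 179.06 242
194.06 166.94 178.94 242
194.81 166.81 178.94 243
195.56 166.69 178.94 243
196.31 166.56 178.81 243
197.06 166.56 178.81 244
197.81 166.56 178.94 244
198.56 166.44 178.69 244
199.31 166.31 178.44 245
200.06 166.31 178.19 246
200.81 166.56 178.06 247
201.56 167.19 177.94 210
202.31 168.69 177.69 156
203.06 173.69 176.94 132
w 334.4607102497872 182.42917376011428 334.46327781677246 182.4293155670166 18.18666648864746 18.65389060974121 266.1640625 [ 0.57602204 -0.18920982  0.08      ] [ 0.57602155 -0.18921603  0.08      ]
y 329.68197164422685 182.92475010199917 330.76761627197266 182.8468360900879 6.652167320251465 11.531986236572266 31.9140625 [ 0.57504333 -0.17756454  0.08      ] [ 0.57517998 -0.18020703  0.08      ]
y 339.1585031064875 181.74563827481578 338.0288028717041 182.04571342468262 7.208743095397949 11.7545804977417 36.046875 [ 0.57746922 -0.20067418  0.08      ] [ 0.5767857 -0.1979031  0.08     ]
```

```bash
python3 - <<'E'
from h import *
P=lambda u,v,z:onplane("top",u,v,z)
a,b=P(166.31,199.3,.074),P(167.56,191.8,.074);d=b-a;print("left edge",a,b,np.degrees(np.arctan2(d[1],d[0])))
a,b=P(174.43,188.8,.057),P(175.0,182.2,.057);d=b-a;print("outlet",a,b,np.degrees(np.arctan2(d[1],d[0])))
print("end",P(174,178.4,.064))
f=lambda x,y:(238+(x+.5)/8.333-.5,140+(y-300+.5)/8.333-.5)
for p in((133,428),(216,428),(220,466),(135,466)):print("side top",onplane("side",*f(*p),.074))
for p in((310,440),(310,520)):print("end",onplane("side",*f(*p),.057))
t=cv2.imread("pics/top0.png",0).astype(int);s=cv2.imread("pics/side0.png",0).astype(int)
print(t[188:206,163:183]);print(s[188-0:212,250:280] if 0 else s[153:170,251:278])
E
```

```text
left edge [0.54370577 0.22285388 0.074     ] [0.56226658 0.21991961 0.074     ] -8.983515504844803
outlet [0.57219801 0.20599694 0.057     ] [0.58888883 0.20465255 0.057     ] -4.605037131805979
end [0.59728938 0.20598387 0.064     ]
side top [0.53713001 0.21753165 0.074     ]
side top [0.56521664 0.21248781 0.074     ]
side top [0.56278609 0.18352717 0.074     ]
side top [0.53468484 0.18853449 0.074     ]
end [0.60072132 0.23181201 0.057     ]
end [0.59133617 0.17195313 0.057     ]
[[168 169 168 168 168 167 171 191 212 226 235 242 238 223 207 185 144 106
  150 171]
 [170 169 170 170 168 167 166 187 213 227 236 241 235 220 205 181 137 111
  168 172]
 [175 174 174 174 174 178 178 185 192 208 220 229 217 204 203 174 124 111
  171 175]
 [175 176 177 177 183 212 221 220 218 220 220 223 218 221 221 185 114 112
  176 178]
 [178 177 178 174 170 206 234 235 235 234 234 235 237 240 240 207 115 111
  175 178]
 [184 182 181 181 184 220 235 236 238 238 239 240 241 243 244 215 115 109
  163 178]
 [184 185 184 188 206 233 236 236 237 238 239 240 241 243 243 210 108 102
  133 167]
 [183 182 183 191
[... 2140 characters left out ...]
 223 203 119  92  85]
 [212 210 210 194 197 202 204 207 204 203 197 205 204 189 196 193 195 193
  192 177 192 196 195 176 111  92  89]
 [211 209 209 192 198 204 201 203 202 205 204 205 201 184 177 179 182 180
  184 173 177 178 175 155 104  90  88]
 [208 210 210 195 198 198 202 204 205 206 204 201 203 186 189 190 187 189
  198 192 181 155 148 133 100  88  88]
 [210 207 207 193 198 197 206 212 217 221 223 212 206 193 207 207 204 206
  205 209 206 133 100  97  92  85  88]
 [207 207 210 190 197 215 232 240 242 247 247 238 229 213 212 210 206 206
  206 207 206 127  92  88  85  90  91]
 [207 208 206 187 195 239 250 251 251 251 251 251 250 239 214 196 193 191
  195 194 193 122  91  89  92  90  89]]
```

```bash
cat >> h.py <<'E'
def to(xy,yaw,z,label=""):
    "tool-frame shift (mm, before turning), and rz deg, from current state to a tool-down pose"
    o=bot.get_obs();w,x,y,zz=o["tool_rot"];from scipy.spatial.transform import Rotation as R
    M=R.from_quat([x,y,zz,w]).as_matrix();cur=np.degrees(np.arctan2(M[1,0],M[0,0]))
    d=M.T@(np.array([*xy,z])-o["eef_pos"])
    print(label,"yaw now %.2f"%cur,"tilt",np.round(np.degrees(M[:2,2]),2),"shift mm",np.round(d*1e3,1),"rz",round(-((yaw-cur+180)%360-180),1),"q7",o["q"][6].round(2))
E
python3 - <<'E'
from h import *
print(tri((172.45,196.1),(258.4,157.1)),onplane("top",172.45,196.1,.074))
s=cv2.imread("pics/side0.png")
k=8;c=cv2.resize(s[228:268,272:322],None,fx=k,fy=k,interpolation=cv2.INTER_CUBIC)
print(tri((334.46,182.43),(272+ (595-400)/8.333-.5,228+(418-300)/8.333-.5)))
to((.53,-.25),-6,.2,"via")
E
```

```text
(array([0.550922  , 0.20845553, 0.07048593]), np.float64(0.001855135644609601)) [0.55133233 0.20782726 0.074     ]
(array([ 0.57532443, -0.18926152,  0.07914316]), np.float64(0.0016647801596725968))
via yaw now 18.67 tilt [-0.04  0.09] shift mm [ 422.1 -267.9   30.8] rz 24.7 q7 -0.08
```

move_arm --commands '[[[0.0528,-0.0335,0.0038,0,0,0,0.085],[0.0528,-0.0335,0.0038,0,0,0,0.085],[0.0528,-0.0335,0.0038,0,0,0,0.085],[0.0528,-0.0335,0.0038,0,0,0,0.085],[0.0528,-0.0335,0.0038,0,0,0,0.085],[0.0528,-0.0335,0.0038,0,0,0,0.085],[0.0528,-0.0335,0.0038,0,0,0,0.085],[0.0528,-0.0335,0.0038,0,0,0,0.085],[0,0,0,0,0,8.2,0.085],[0,0,0,0,0,8.2,0.085],[0,0,0,0,0,8.2,0.085],[-0.003,-0.051,0,0,0,0,0.085],[-0.003,-0.051,0,0,0,0,0.085],[-0.003,-0.051,0,0,0,0,0.085],[-0.003,-0.051,0,0,0,0,0.085],[-0.003,-0.051,0,0,0,0,0.085],[-0.003,-0.051,0,0,0,0,0.085],[-0.003,-0.051,0,0,0,0,0.085],[-0.003,-0.051,0,0,0,0,0.085],[-0.003,-0.051,0,0,0,0,0.085]]]' --squeeze 40

```text
t: 2.6
eef_pos: [0.5501, 0.2094, 0.2007]
tool_rot: [0.0, 0.999, -0.052, -0.0]
contact_force: [0.5, -0.4, -0.2]
gripper_width: 0.994
grasp_force: 0.0
```

```bash
python3 - <<'E'
from h import *
to((.551,.208),-6,.038)
print(bot.get_obs()["q"].round(2),bot.get_obs()["t"])
E
```

```text
yaw now -5.95 tilt [-0.02 -0.02] shift mm [  1.1   1.2 162.7] rz 0.1 q7 -2.24
[-0.27  0.38 -0.26  1.79  0.11  0.99 -2.24] 2.6
```

move_arm --commands '[[[0,0,0.003,0,0,-10.6,0.085],[0,0,0.003,0,0,-10.6,0.085],[0,0,0.003,0,0,-10.6,0.085],[0,0,0.003,0,0,-10.6,0.085],[0,0,0.003,0,0,-10.6,0.085],[0,0,0.003,0,0,-10.6,0.085],[0,0,0.003,0,0,-10.6,0.085],[0,0,0.003,0,0,-10.6,0.085],[0,0,0.003,0,0,-10.6,0.085],[0,0,0.003,0,0,-10.6,0.085],[0,0,0.003,0,0,-10.6,0.085],[0,0,0.003,0,0,-10.6,0.085],[0,0,0.003,0,0,-10.6,0.085],[0,0,0.003,0,0,-10.6,0.085],[0,0,0.003,0,0,-10.6,0.085],[0,0,0.003,0,0,-10.6,0.085],[0,0,0.003,0,0,-10.6,0.085],[0,0,0,0,0,0,0.085]]]'

```text
t: 4.85
eef_pos: [0.55, 0.2075, 0.1492]
tool_rot: [-0.001, 0.051, 0.999, -0.0]
contact_force: [0.7, -0.6, 0.5]
gripper_width: 0.996
grasp_force: 0.0
```

```bash
python3 - <<'E'
from h import *
to((.551,.208),174,.038)
print(bot.get_obs()["q"].round(2),bot.get_obs()["t"])
c=lambda n:cv2.imwrite(f"pics/{n}1.png",cv2.cvtColor(imaging.read_camera(n),cv2.COLOR_RGB2BGR))
c("side")
s=cv2.imread("pics/side1.png")[100:220,190:330];cv2.imwrite("pics/side1c.png",cv2.resize(s,None,fx=5,fy=5,interpolation=cv2.INTER_CUBIC))
E
```

```text
yaw now 174.15 tilt [-0.09  0.  ] shift mm [ -1.1   0.6 111.2] rz 0.2 q7 0.55
[ 0.2   0.59 -0.91  1.8   0.54  1.02  0.55] 4.85
```

View pics/side1c.png

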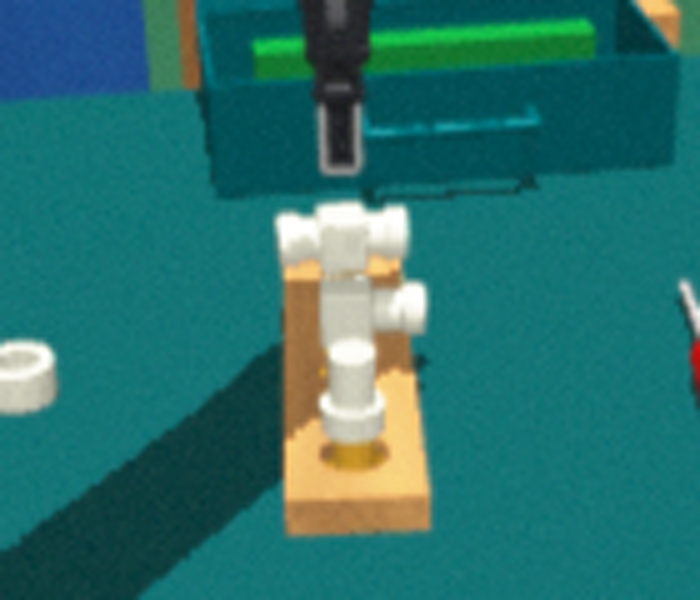

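The gripper sits over the elbow: the near finger is at crop (340,120) and the elbow body is centred at about (346,310). I'll descend and grip.

move_arm --commands '[[[-0.001,0.0005,0.03,0,0,0,0.085],[0,0,0.03,0,0,0,0.085],[0,0,0.025,0,0,0,0.085],[0,0,0.016,0,0,0,0.085],[0,0,0.01,0,0,0,0.085],[0,0,0,0,0,0,0.085],[0,0,0,0,0,0,0.05],[0,0,0,0,0,0,0.04],[0,0,0,0,0,0,0.02],[0,0,0,0,0,0,0.02],[0,0,0,0,0,0,0.02],[0,0,0,0,0,0,0.02]]]' --squeeze 40

```text
t: 6.4
eef_pos: [0.5516, 0.2084, 0.0394]
tool_rot: [0.0, 0.05, 0.999, -0.0]
contact_force: [-2.1, -1.3, 5.3]
gripper_width: 0.345
grasp_force: 43.4
```

move_arm --commands '[[[0,0,-0.01,0,0,0,0.02],[0,0,-0.03,0,0,0,0.02],[0,0,-0.04,0,0,0,0.02],[0,0,-0.04,0,0,0,0.02],[-0.0082,-0.0491,0,0,0,0,0.02],[-0.0082,-0.0491,0,0,0,0,0.02],[-0.0082,-0.0491,0,0,0,0,0.02],[-0.0082,-0.0491,0,0,0,0,0.02],[-0.0082,-0.0491,0,0,0,0,0.02],[-0.0082,-0.0491,0,0,0,0,0.02],[-0.0082,-0.0491,0,0,0,0,0.02],[-0.0082,-0.0491,0,0,0,0,0.02],[0,0,0,0,0,-5.8,0.02],[0,0,0,0,0,-5.8,0.02],[0,0,0,0,0,0,0.02],[0,0,0,0,0,0,0.02]]]' --squeeze 70

```text
t: 8.4
eef_pos: [0.5773, -0.1888, 0.159]
tool_rot: [-0.0, -0.05, 0.999, 0.0]
contact_force: [0.2, -0.2, -1.1]
gripper_width: 0.337
grasp_force: 69.5
```

```bash
python3 - <<'E'
from h import *
to((.5757,-.1892),185.5,.16)
print(bot.get_obs()["q"].round(2),bot.get_obs()["contact_force"],bot.get_obs()["torque"])
ims=[]
for n,(x,y) in(("top",(295,145)),("side",(255,170))):
    im=cv2.cvtColor(imaging.read_camera(n),cv2.COLOR_RGB2BGR);cv2.imwrite(f"pics/{n}2.png",im)
    ims.append(cv2.resize(im[y:y+100,x:x+67],(400,597),interpolation=cv2.INTER_CUBIC))
cv2.imwrite("pics/c2.png",np.hstack(ims))
E
```

```text
yaw now -174.22 tilt [-0.01  0.01] shift mm [ 1.6 -0.3 -1. ] rz 0.3 q7 1.43
[ 0.88  0.62 -0.93  1.75  0.56  1.07  1.43] [ 0.19622357 -0.23083683 -1.09216259] [ 0.00065376  0.04204524 -0.01773668]
```

View pics/c2.png

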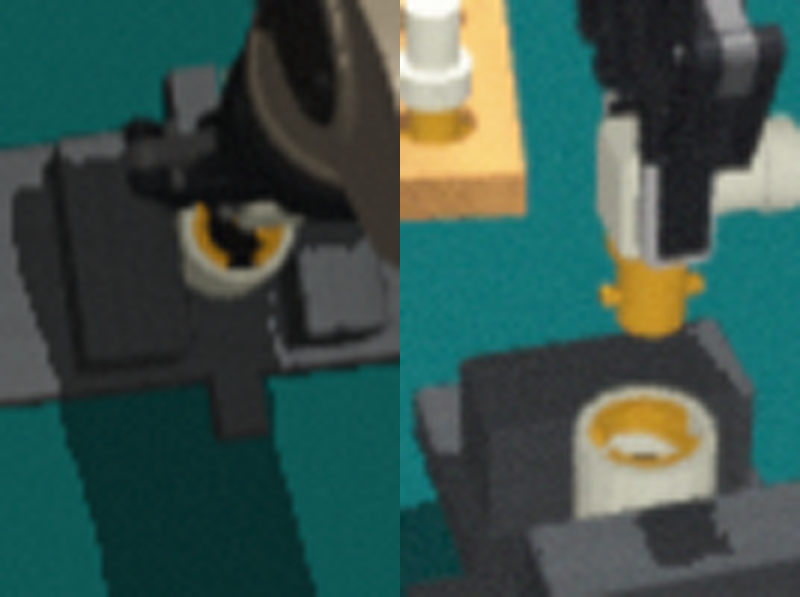

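The side crop shows the spigot axis at about x=651, with its lugs at (608,295) and (698,283), and the finger centred at about x=684. The elbow may be held off-centre, so I'll check numerically.

```bash
python3 - <<'E'
from h import *
f=lambda P:(proj("side",P)-[255,170])*5.97+[400,0]
x,y,z=.5773,-.1888,.159
print(f([[x,y,z-.0375],[x,y,z-.027],[x,y,z-.0045],[x,y,z],[x,y-.022,z],[x,y-.029,z],[x,y-.029,z+.02],[.5757,-.1892,.08]]))
# yellow spigot mask measured
s=cv2.imread("pics/side2.png");c=cv2.resize(s[205:230,350:382],None,fx=8,fy=8,interpolation=cv2.INTER_CUBIC)
h=cv2.cvtColor(c,cv2.COLOR_BGR2HSV)
m=(h[:,:,1]>130)&(h[:,:,2]>110)&(h[:,:,0]<35)
for r in range(0,m.shape[0],8):
    xs=np.where(m[r])[0]
    if len(xs): print(205+(r+.5)/8-.5, 350+(xs[0]+.5)/8-.5,350+(xs[-1]+.5)/8-.5)
E
```

```text
[[649.30485614 320.83998217]
 [650.05642968 293.80378297]
 [651.70783576 234.43308504]
 [652.0450042  222.31724331]
 [667.17983794 262.86051496]
 [672.17412005 276.23889226]
 [674.07774412 220.17152078]
 [641.86773736 425.01449752]]
204.5625 367.8125 381.4375
205.5625 367.9375 381.4375
206.5625 368.6875 381.4375
207.5625 369.5625 381.4375
208.5625 369.9375 381.4375
209.5625 370.9375 381.4375
210.5625 371.6875 381.4375
211.5625 372.0625 381.4375
212.5625 372.8125 381.4375
213.5625 373.6875 381.4375
214.5625 374.0625 381.4375
215.5625 374.6875 381.4375
216.5625 375.8125 381.4375
217.5625 376.0625 381.4375
218.5625 376.9375 381.4375
219.5625 377.6875 381.4375
220.5625 378.0625 381.4375
221.5625 378.9375 381.4375
222.5625 379.3125 381.4375
223.5625 380.0625 381.4375
224.5625 380.8125 381.4375
```

```bash
python3 - <<'E'
from h import *
s=cv2.imread("pics/side2.png");k=8
def edges(r0,r1,c0,c1,maskf):
    c=cv2.resize(s[r0:r1,c0:c1],None,fx=k,fy=k,interpolation=cv2.INTER_CUBIC);m=maskf(cv2.cvtColor(c,cv2.COLOR_BGR2HSV))
    out=[]
    for r in range(4,m.shape[0],k):
        xs=np.where(m[r])[0]
        if len(xs): out.append((r0+(r+.5)/k-.5,c0+(xs[0]+.5)/k-.5,c0+(xs[-1]+.5)/k-.5))
    return np.array(out)
Y=lambda h:(h[:,:,1]>150)&(h[:,:,2]>90)&(h[:,:,0]<35)&(h[:,:,0]>10)
W=lambda h:(h[:,:,1]<90)&(h[:,:,2]>140)
a=edges(206,228,284,309,Y);print(np.c_[a,a[:,1:].mean(1)].round(2))
b=edges(232,256,280,312,lambda h:W(h)|Y(h));print(np.c_[b,b[:,1:].mean(1)].round(2))
E
```

```text
[[213.06 291.06 292.06 291.56]
 [214.06 291.31 295.31 293.31]
 [215.06 291.31 302.31 296.81]
 [216.06 291.31 304.56 297.94]
 [217.06 291.06 304.81 297.94]
 [218.06 288.56 304.31 296.44]
 [219.06 288.44 302.19 295.31]
 [220.06 288.94 301.81 295.38]
 [221.06 291.19 301.81 296.5 ]
 [222.06 291.31 301.81 296.56]
 [223.06 291.56 301.44 296.5 ]
 [224.06 292.06 301.56 296.81]
 [225.06 293.06 300.44 296.75]]
[[235.06 291.44 299.31 295.38]
 [236.06 288.31 302.31 295.31]
 [237.06 287.19 304.19 295.69]
 [238.06 285.69 305.19 295.44]
 [239.06 285.06 305.81 295.44]
 [240.06 284.56 306.69 295.62]
 [241.06 284.31 306.81 295.56]
 [242.06 284.31 307.06 295.69]
 [243.06 284.06 307.31 295.69]
 [244.06 284.19 307.19 295.69]
 [245.06 284.19 307.19 295.69]
 [246.06 284.19 306.94 295.56]
 [247.06 284.19 306.94 295.56]
 [248.06 284.44 306.94 295.69]
 [249.06 284.44 306.94 295.69]
 [250.06 284.44 306.94 295.69]
 [251.06 284.56 306.81 295.69]
 [252.06 284.56 306.31 295.44]
 [253.06 284.44 302.94 293.69]
 [254.06 284.44 297.06 290.75]
 [255.06 284.44 291.81 288.12]]
```

move_arm --commands '[[[0.001,-0.0003,0.02,0,0,0,0.02],[0,0,0.015,0,0,0,0.02],[0,0,0.009,0,0,0,0.02],[0,0,0.003,0,0,0,0.02],[0,0,0.002,0,0,0,0.02],[0,0,0.002,0,0,0,0.02],[0,0,0.002,0,0,0,0.02],[0,0,0,0,0,0,0.02]]]'

```text
t: 9.5
eef_pos: [0.5764, -0.1894, 0.106]
tool_rot: [-0.0, -0.051, 0.999, -0.0]
contact_force: [-0.3, 0.1, -1.7]
gripper_width: 0.341
grasp_force: 69.6
```

```bash
python3 - <<'E'
from h import *
to((.5763,-.1892),185.5,.098)
o=bot.get_obs();print(o["contact_force"].round(2),o["torque"].round(3))
im=cv2.cvtColor(imaging.read_camera("side"),cv2.COLOR_RGB2BGR);cv2.imwrite("pics/side3.png",im)
cv2.imwrite("pics/c3.png",cv2.resize(im[190:260,260:350],None,fx=7,fy=7,interpolation=cv2.INTER_CUBIC))
E
```

```text
yaw now -174.14 tilt [ 0.   -0.01] shift mm [0.1 0.3 8. ] rz 0.4 q7 1.38
[-0.26  0.05 -1.7 ] [-0.001 -0.006 -0.018]
```

View pics/c3.png

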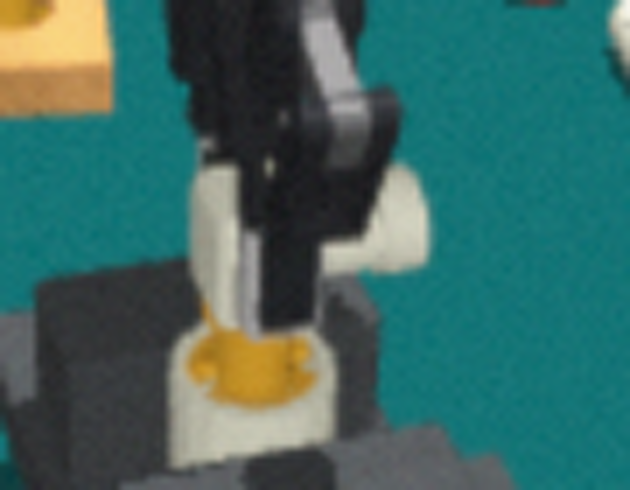

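The spigot is inside the opening with the lugs at crop (205,368) and (305,350), over the notches, and there is no side force. I'll keep lowering.

move_arm --commands '[[[0,0,0.002,0,0,0,0.02],[0,0,0.002,0,0,0,0.02],[0,0,0.0015,0,0,0,0.02],[0,0,0,0,0,0,0.02]]]'

```text
t: 10.05
eef_pos: [0.5763, -0.1894, 0.1003]
tool_rot: [-0.0, -0.051, 0.999, 0.0]
contact_force: [0.5, 0.2, -1.8]
gripper_width: 0.34
grasp_force: 69.6
```

move_arm --commands '[[[0,0,0.002,0,0,0,0.02],[0,0,0.002,0,0,0,0.02],[0,0,0.002,0,0,0,0.02],[0,0,0.002,0,0,0,0.02],[0,0,0,0,0,0,0.02]]]'

```text
t: 10.68
eef_pos: [0.5763, -0.1894, 0.0923]
tool_rot: [-0.0, -0.051, 0.999, 0.0]
contact_force: [0.3, -0.6, -1.2]
gripper_width: 0.342
grasp_force: 69.6
```

move_arm --commands '[[[0,0,0.001,0,0,0,0.02],[0,0,0,0,0,0,0.02]]]'

```text
t: 10.92
eef_pos: [0.5764, -0.1894, 0.0915]
tool_rot: [0.0, -0.051, 0.999, -0.0]
contact_force: [-1.3, 0.4, -1.6]
gripper_width: 0.344
grasp_force: 69.6
```

move_arm --commands '[[[0,0,0.0005,0,0,0,0.02],[0,0,0,0,0,0,0.02]]]'

```text
t: 11.18
eef_pos: [0.5764, -0.1894, 0.091]
tool_rot: [0.0, -0.051, 0.999, -0.0]
contact_force: [-0.5, 0.8, -1.8]
gripper_width: 0.346
grasp_force: 69.6
```

move_arm --commands '[[[0,0,0.0005,0,0,0,0.02],[0,0,0,0,0,0,0.02]]]'

```text
t: 11.42
eef_pos: [0.5764, -0.1894, 0.0904]
tool_rot: [-0.0, -0.051, 0.999, -0.0]
contact_force: [-0.3, -0.1, -2.3]
gripper_width: 0.343
grasp_force: 69.6
```

move_arm --commands '[[[0,0,0.0005,0,0,0,0.02],[0,0,0,0,0,0,0.02]]]'

```text
t: 11.68
eef_pos: [0.5765, -0.1894, 0.0901]
tool_rot: [0.0, -0.051, 0.999, -0.0]
contact_force: [-0.2, 0.3, -0.5]
gripper_width: 0.344
grasp_force: 69.8
```

move_arm --commands '[[[0,0,0.0005,0,0,0,0.02],[0,0,0,0,0,0,0.02]]]'

```text
t: 11.92
eef_pos: [0.5766, -0.1894, 0.09]
tool_rot: [0.0, -0.051, 0.999, -0.0]
contact_force: [-1.9, -0.2, 4.9]
gripper_width: 0.338
grasp_force: 70.4
```

move_arm --commands '[[[0,0,0.0005,0,0,0,0.02],[0,0,0,0,0,0,0.02]]]'

```text
t: 12.18
eef_pos: [0.5766, -0.1893, 0.0899]
tool_rot: [0.0, -0.051, 0.999, -0.0]
contact_force: [-4.3, 0.8, 7.8]
gripper_width: 0.341
grasp_force: 70.9
```

move_arm --commands '[[[0.0003,0,-0.0004,0,0,0,0.02],[0,0,0,0,0,0,0.02]]]'

```text
t: 12.42
eef_pos: [0.5765, -0.1894, 0.0899]
tool_rot: [0.0, -0.051, 0.999, -0.0]
contact_force: [-1.9, 0.2, 6.0]
gripper_width: 0.341
grasp_force: 70.5
```

```bash
python3 - <<'E'
from h import *
to((.5763,-.1892),185.5,.09)
o=bot.get_obs();print(o["contact_force"].round(2),o["torque"].round(3))
E
```

```text
yaw now -174.13 tilt [ 0.05 -0.01] shift mm [ 0.2  0.2 -0.1] rz 0.4 q7 1.37
[-1.95  0.2   5.97] [ 0.042  0.45  -0.044]
```

move_arm --commands '[[[0.0002,0,0,0,0,5,0.02],[0,0,0,0,0,5,0.02],[0,0,0,0,0,5,0.02]]]'

```text
t: 12.8
eef_pos: [0.5773, -0.1894, 0.09]
tool_rot: [0.001, 0.081, 0.997, 0.0]
contact_force: [0.3, -0.5, 3.8]
gripper_width: 0.342
grasp_force: 70.3
```

```bash
cat > s.py <<'E'
from h import *
to((.5764,-.1893),0,.09)
o=bot.get_obs();print(o["contact_force"].round(2),o["torque"].round(3),o["joint_torque"][6].round(3),o["eef_pos"].round(5),o["t"])
E
python3 s.py
```

```text
yaw now 170.71 tilt [ 0.16 -0.  ] shift mm [ 0.8 -0.1 -0. ] rz 170.7 q7 1.14
[ 0.29 -0.5   3.79] [-0.004 -0.208  0.027] 0.787 [ 0.57725 -0.18936  0.09   ] 12.8
```

move_arm --commands '[[[0,0,0,0,0,0,0.02]]]'

```text
t: 12.92
eef_pos: [0.5771, -0.1893, 0.09]
tool_rot: [0.001, 0.079, 0.997, -0.0]
contact_force: [1.7, -0.7, 3.7]
gripper_width: 0.342
grasp_force: 70.1
```

```bash
python3 s.py
```

```text
yaw now 170.92 tilt [ 0.14 -0.02] shift mm [ 0.7 -0.1 -0. ] rz 170.9 q7 1.14
[ 1.68 -0.66  3.72] [-0.026 -0.441 -0.01 ] -0.424 [ 0.57713 -0.18934  0.09   ] 12.925
```

move_arm --commands '[[[0.0008,-0.0001,0,0,0.14,0,0.02],[0,0,0,0,0,0,0.02]]]'

```text
t: 13.18
eef_pos: [0.5764, -0.1894, 0.09]
tool_rot: [0.0, 0.079, 0.997, 0.0]
contact_force: [3.9, -0.8, 4.6]
gripper_width: 0.341
grasp_force: 70.3
```

```bash
python3 s.py
```

```text
yaw now 170.92 tilt [0.02 0.03] shift mm [ 0.   0.1 -0. ] rz 170.9 q7 1.14
[ 3.85 -0.79  4.6 ] [-0.026 -1.04  -0.03 ] -0.005 [ 0.57643 -0.18936  0.08998] 13.175
```

move_arm --commands '[[[0,0,0,0,0,2.5,0.02],[0,0,0,0,0,2.5,0.02]]]'

```text
t: 13.42
eef_pos: [0.576, -0.1894, 0.0899]
tool_rot: [-0.0, 0.123, 0.992, 0.0]
contact_force: [2.5, 0.2, 6.3]
gripper_width: 0.34
grasp_force: 70.4
```

```bash
python3 s.py
```

```text
yaw now 165.82 tilt [-0.03  0.03] shift mm [-0.4  0.2 -0.1] rz 165.8 q7 1.06
[2.52 0.21 6.34] [ 0.014 -0.743  0.037] 0.373 [ 0.57602 -0.18936  0.08993] 13.425
```

move_arm --commands '[[[-0.0004,0,-0.0001,0,0,2.5,0.02],[0,0,0,0,0,2.5,0.02]]]'

```text
t: 13.68
eef_pos: [0.5759, -0.1894, 0.0899]
tool_rot: [-0.001, 0.167, 0.986, 0.0]
contact_force: [1.8, 0.8, 6.3]
gripper_width: 0.345
grasp_force: 70.5
```

```bash
python3 s.py
```

```text
yaw now 160.83 tilt [-0.09  0.03] shift mm [-0.4  0.2 -0.1] rz 160.8 q7 0.99
[1.83 0.82 6.32] [ 0.06  -0.505  0.026] 0.371 [ 0.57595 -0.1894   0.08992] 13.675
```

move_arm --commands '[[[-0.0003,0.0001,0,0,-0.08,2.5,0.02],[0,0,0,0,0,2.5,0.02]]]'

```text
t: 13.92
eef_pos: [0.576, -0.1894, 0.0899]
tool_rot: [-0.0, 0.209, 0.978, -0.0]
contact_force: [0.5, -0.1, 6.7]
gripper_width: 0.343
grasp_force: 70.6
```

```bash
python3 s.py
```

```text
yaw now 155.83 tilt [-0.04 -0.01] shift mm [-0.3  0.2 -0.1] rz 155.8 q7 0.91
[ 0.53 -0.1   6.7 ] [-0.004 -0.282  0.03 ] 0.367 [ 0.57602 -0.18939  0.08994] 13.925
```

move_arm --commands '[[[-0.0003,0.0001,0,0,0,2.5,0.02],[0,0,0,0,0,2.5,0.02]]]'

```text
t: 14.18
eef_pos: [0.5761, -0.1895, 0.0899]
tool_rot: [-0.001, 0.252, 0.968, -0.0]
contact_force: [-0.0, -0.4, 7.5]
gripper_width: 0.341
grasp_force: 70.7
```

```bash
python3 s.py
```

```text
yaw now 150.82 tilt [-0.07 -0.01] shift mm [-0.1  0.3 -0.1] rz 150.8 q7 0.84
[-0.03 -0.43  7.53] [ 0.028 -0.197  0.077] 0.37 [ 0.57615 -0.18945  0.08986] 14.175
```

move_arm --commands '[[[0,0.0001,-0.0001,0,0,2,0.02],[0,0,0,0,0,2,0.02]]]'

```text
t: 14.42
eef_pos: [0.5762, -0.1895, 0.0899]
tool_rot: [-0.001, 0.285, 0.958, -0.0]
contact_force: [0.7, -0.8, 5.0]
gripper_width: 0.34
grasp_force: 70.7
```

```bash
python3 s.py
```

```text
yaw now 146.83 tilt [-0.06 -0.01] shift mm [-0.1  0.2 -0.1] rz 146.8 q7 0.78
[ 0.71 -0.81  5.03] [ 0.001 -0.246  0.063] 0.289 [ 0.57622 -0.18948  0.08991] 14.425
```

move_arm --commands '[[[0,0,0,0,0,2,0.02],[0,0,0,0,0,2,0.02]]]'

```text
t: 14.68
eef_pos: [0.5763, -0.1895, 0.0899]
tool_rot: [-0.0, 0.319, 0.948, -0.0]
contact_force: [1.0, -0.3, 5.9]
gripper_width: 0.341
grasp_force: 70.7
```

```bash
python3 s.py
```

```text
yaw now 142.83 tilt [-0.06 -0.01] shift mm [ 0.   0.2 -0.1] rz 142.8 q7 0.72
[ 0.99 -0.33  5.92] [-0.034 -0.244 -0.006] 0.29 [ 0.57626 -0.1895   0.08992] 14.675
```

move_arm --commands '[[[0,0,0,0,0,2,0.02],[0,0,0,0,0,2,0.02]]]'

```text
t: 14.92
eef_pos: [0.5763, -0.1895, 0.0899]
tool_rot: [-0.0, 0.352, 0.936, -0.0]
contact_force: [1.5, 0.1, 6.6]
gripper_width: 0.342
grasp_force: 70.7
```

```bash
python3 s.py
```

```text
yaw now 138.83 tilt [-0.06 -0.02] shift mm [ 0.1  0.3 -0.1] rz 138.8 q7 0.66
[1.51 0.06 6.65] [-0.036 -0.279  0.052] 0.29 [ 0.57628 -0.18953  0.08992] 14.925
```

move_arm --commands '[[[0,0,0,0,0,2,0.02],[0,0,0,0,0,2,0.02]]]'

```text
t: 15.18
eef_pos: [0.5763, -0.1895, 0.0899]
tool_rot: [-0.0, 0.384, 0.923, -0.0]
contact_force: [0.8, 0.3, 7.2]
gripper_width: 0.341
grasp_force: 70.7
```

```bash
python3 s.py
```

```text
yaw now 134.83 tilt [-0.06 -0.02] shift mm [ 0.1  0.3 -0.1] rz 134.8 q7 0.6
[0.84 0.26 7.23] [-0.097 -0.23   0.054] 0.289 [ 0.57626 -0.18955  0.0899 ] 15.175
```

move_arm --commands '[[[0,0,-0.0001,0,0,2,0.02],[0,0,0,0,0,2,0.02]]]'

```text
t: 15.42
eef_pos: [0.5762, -0.1896, 0.0899]
tool_rot: [-0.0, 0.416, 0.909, -0.0]
contact_force: [1.7, 0.1, 6.5]
gripper_width: 0.343
grasp_force: 70.6
```

```bash
python3 s.py
```

```text
yaw now 130.83 tilt [-0.06 -0.02] shift mm [ 0.1  0.3 -0.1] rz 130.8 q7 0.53
[1.69 0.05 6.55] [-0.069 -0.315  0.075] 0.291 [ 0.57622 -0.1896   0.08991] 15.425
```

move_arm --commands '[[[0,0,0,0,0,2,0.02],[0,0,0,0,0,2,0.02]]]'

```text
t: 15.68
eef_pos: [0.5762, -0.1897, 0.0899]
tool_rot: [-0.0, 0.448, 0.894, -0.0]
contact_force: [1.3, 0.3, 6.0]
gripper_width: 0.347
grasp_force: 70.6
```

```bash
python3 s.py
```

```text
yaw now 126.83 tilt [-0.06 -0.02] shift mm [ 0.2  0.4 -0.1] rz 126.8 q7 0.47
[1.29 0.33 5.99] [-0.073 -0.289  0.053] 0.29 [ 0.57621 -0.18965  0.08994] 15.675
```

move_arm --commands '[[[0.0002,0.0002,0,0,0,2,0.02],[0,0,0,0,0,2,0.02]]]'

```text
t: 15.92
eef_pos: [0.5762, -0.1896, 0.0899]
tool_rot: [-0.0, 0.479, 0.878, -0.001]
contact_force: [0.0, -2.4, 5.4]
gripper_width: 0.341
grasp_force: 70.6
```

```bash
python3 s.py
```

```text
yaw now 122.82 tilt [-0.07 -0.03] shift mm [ 0.1  0.3 -0.1] rz 122.8 q7 0.41
[ 0.01 -2.37  5.44] [-0.186 -0.276 -0.   ] 0.288 [ 0.57619 -0.18958  0.08992] 15.925
```

move_arm --commands '[[[0,0,0,0,0,2,0.02],[0,0,0,0,0,2,0.02]]]'

```text
t: 16.18
eef_pos: [0.5761, -0.1896, 0.0899]
tool_rot: [-0.0, 0.509, 0.861, -0.001]
contact_force: [0.7, -0.2, 5.7]
gripper_width: 0.342
grasp_force: 70.6
```

```bash
python3 s.py
```

```text
yaw now 118.82 tilt [-0.07 -0.03] shift mm [ 0.1  0.4 -0.1] rz 118.8 q7 0.35
[ 0.71 -0.24  5.68] [-0.131 -0.259 -0.018] 0.286 [ 0.57614 -0.18959  0.08989] 16.175
```

move_arm --commands '[[[0.0001,0.0002,0,0,0,2,0.02],[0,0,0,0,0,2,0.02]]]'

```text
t: 16.42
eef_pos: [0.5761, -0.1896, 0.0899]
tool_rot: [-0.0, 0.539, 0.843, -0.001]
contact_force: [0.6, -1.0, 6.6]
gripper_width: 0.344
grasp_force: 70.6
```

```bash
python3 s.py
```

```text
yaw now 114.81 tilt [-0.09 -0.04] shift mm [ 0.1  0.4 -0.1] rz 114.8 q7 0.29
[ 0.61 -1.03  6.65] [-0.299 -0.132  0.082] 0.268 [ 0.57611 -0.18956  0.0899 ] 16.425
```

move_arm --commands '[[[0,0,0,0,0,2,0.02],[0,0,0,0,0,2,0.02]]]'

```text
t: 16.68
eef_pos: [0.576, -0.1896, 0.0898]
tool_rot: [-0.001, 0.568, 0.823, -0.001]
contact_force: [0.5, -1.3, 6.1]
gripper_width: 0.342
grasp_force: 70.6
```

```bash
python3 s.py
```

```text
yaw now 110.81 tilt [-0.11 -0.04] shift mm [ 0.1  0.5 -0.2] rz 110.8 q7 0.23
[ 0.45 -1.26  6.08] [-0.255 -0.11   0.098] 0.228 [ 0.57598 -0.18957  0.08981] 16.675
```

move_arm --commands '[[[0.0001,0.0003,0,-0.08,-0.03,2,0.02]]]'

```text
t: 16.8
eef_pos: [0.5759, -0.1896, 0.0898]
tool_rot: [-0.0, 0.582, 0.813, -0.001]
contact_force: [-0.1, -1.4, 6.3]
gripper_width: 0.339
grasp_force: 70.7
```

```bash
python3 s.py
```

```text
yaw now 108.81 tilt [-0.06 -0.06] shift mm [ 0.1  0.5 -0.2] rz 108.8 q7 0.2
[-0.13 -1.36  6.26] [-0.394  0.207  0.08 ] 0.219 [ 0.57594 -0.18956  0.0898 ] 16.8
```

move_arm --commands '[[[0,0,0,0,0,2,0.02]]]'

```text
t: 16.92
eef_pos: [0.5759, -0.1896, 0.0897]
tool_rot: [-0.0, 0.596, 0.803, -0.001]
contact_force: [-0.4, -1.3, 6.3]
gripper_width: 0.341
grasp_force: 70.7
```

```bash
python3 s.py
```

```text
yaw now 106.81 tilt [-0.06 -0.06] shift mm [ 0.1  0.6 -0.3] rz 106.8 q7 0.17
[-0.41 -1.27  6.29] [-0.352  0.098  0.125] 0.192 [ 0.57587 -0.18956  0.08975] 16.925
```

move_arm --commands '[[[0,0,0,0,0,2,0.02]]]'

```text
t: 17.05
eef_pos: [0.5758, -0.1896, 0.0897]
tool_rot: [-0.0, 0.61, 0.792, -0.001]
contact_force: [-1.2, -1.4, 6.0]
gripper_width: 0.338
grasp_force: 70.7
```

```bash
python3 s.py
```

```text
yaw now 104.81 tilt [-0.07 -0.06] shift mm [ 0.1  0.6 -0.3] rz 104.8 q7 0.14
[-1.18 -1.35  6.  ] [-0.311  0.128  0.155] 0.183 [ 0.57584 -0.18955  0.08973] 17.05
```

move_arm --commands '[[[0,0.0002,0,0,0,2,0.02]]]'

```text
t: 17.18
eef_pos: [0.5758, -0.1895, 0.0897]
tool_rot: [-0.0, 0.624, 0.782, -0.001]
contact_force: [-1.1, -0.8, 7.5]
gripper_width: 0.343
grasp_force: 70.7
```

```bash
python3 s.py
```

```text
yaw now 102.82 tilt [-0.09 -0.06] shift mm [ 0.1  0.6 -0.3] rz 102.8 q7 0.11
[-1.13 -0.83  7.49] [-0.38   0.314  0.162] 0.171 [ 0.57584 -0.18952  0.08973] 17.175
```

move_arm --commands '[[[0,0,0,0,0,2,0.02]]]'

```text
t: 17.3
eef_pos: [0.5758, -0.1895, 0.0897]
tool_rot: [-0.0, 0.637, 0.771, -0.001]
contact_force: [-1.3, -0.4, 6.3]
gripper_width: 0.338
grasp_force: 70.7
```

```bash
python3 s.py
```

```text
yaw now 100.82 tilt [-0.09 -0.06] shift mm [ 0.1  0.6 -0.3] rz 100.8 q7 0.08
[-1.28 -0.4   6.32] [-0.291  0.273  0.178] 0.146 [ 0.57581 -0.18951  0.0897 ] 17.3
```

move_arm --commands '[[[0,-0.0003,0,0,0,2,0.02]]]'

```text
t: 17.42
eef_pos: [0.5757, -0.1895, 0.0897]
tool_rot: [-0.0, 0.651, 0.759, -0.001]
contact_force: [-0.4, -0.8, 5.5]
gripper_width: 0.341
grasp_force: 70.7
```

```bash
python3 s.py
```

```text
yaw now 98.82 tilt [-0.07 -0.05] shift mm [ 0.1  0.7 -0.3] rz 98.8 q7 0.05
[-0.45 -0.79  5.46] [-0.336  0.012  0.167] 0.117 [ 0.57569 -0.1895   0.08966] 17.425
```

move_arm --commands '[[[0,0,0,0,0,2,0.02]]]'

```text
t: 17.55
eef_pos: [0.5756, -0.1895, 0.0896]
tool_rot: [-0.0, 0.664, 0.748, -0.001]
contact_force: [0.3, -0.9, 6.1]
gripper_width: 0.339
grasp_force: 70.6
```

```bash
python3 s.py
```

```text
yaw now 96.83 tilt [-0.08 -0.05] shift mm [ 0.1  0.8 -0.4] rz 96.8 q7 0.02
[ 0.31 -0.93  6.13] [-0.288  0.112  0.266] 0.088 [ 0.57562 -0.18945  0.08963] 17.55
```

move_arm --commands '[[[0,0,0,0,0,2,0.02]]]'

```text
t: 17.68
eef_pos: [0.5755, -0.1894, 0.0896]
tool_rot: [-0.0, 0.677, 0.736, -0.001]
contact_force: [-0.6, -0.1, 5.7]
gripper_width: 0.342
grasp_force: 70.6
```

```bash
python3 s.py
```

```text
yaw now 94.84 tilt [-0.09 -0.05] shift mm [ 0.1  0.9 -0.4] rz 94.8 q7 -0.01
[-0.59 -0.08  5.71] [-0.288  0.132  0.285] 0.036 [ 0.57552 -0.18944  0.08956] 17.675
```

move_arm --commands '[[[0,0,0,0,0,2,0.02]]]'

```text
t: 17.8
eef_pos: [0.5755, -0.1894, 0.0896]
tool_rot: [-0.0, 0.689, 0.724, -0.001]
contact_force: [0.1, -1.0, 5.3]
gripper_width: 0.342
grasp_force: 70.6
```

```bash
python3 s.py
```

```text
yaw now 92.85 tilt [-0.09 -0.05] shift mm [ 0.1  0.9 -0.4] rz 92.8 q7 -0.04
[ 0.12 -0.98  5.26] [-0.22   0.123  0.298] -0.015 [ 0.57552 -0.18944  0.08955] 17.8
```

move_arm --commands '[[[0,0,0,0,0,2,0.02]]]'

```text
t: 17.92
eef_pos: [0.5754, -0.1894, 0.0895]
tool_rot: [-0.0, 0.702, 0.712, -0.001]
contact_force: [-0.2, -1.7, 5.8]
gripper_width: 0.346
grasp_force: 70.5
```

```bash
python3 s.py
```

```text
yaw now 90.86 tilt [-0.11 -0.05] shift mm [ 0.   1.  -0.5] rz 90.9 q7 -0.07
[-0.23 -1.65  5.84] [-0.291  0.186  0.424] -0.046 [ 0.57543 -0.18935  0.08946] 17.925
```

move_arm --commands '[[[0,0,0,0,0,2,0.02]]]'

```text
t: 18.05
eef_pos: [0.5753, -0.1894, 0.0894]
tool_rot: [-0.0, 0.714, 0.7, -0.001]
contact_force: [-1.8, -1.1, 6.3]
gripper_width: 0.346
grasp_force: 70.5
```

```bash
python3 s.py
```

```text
yaw now 88.86 tilt [-0.12 -0.05] shift mm [ 0.1  1.1 -0.6] rz 88.9 q7 -0.1
[-1.77 -1.08  6.35] [-0.244  0.247  0.357] -0.064 [ 0.57532 -0.18936  0.08942] 18.05
```

```bash
python3 - <<'E'
from h import *
im=cv2.cvtColor(imaging.read_camera("side"),cv2.COLOR_RGB2BGR);cv2.imwrite("pics/side4.png",im)
cv2.imwrite("pics/c4.png",cv2.resize(im[190:260,250:350],None,fx=8,fy=8,interpolation=cv2.INTER_CUBIC))
E
```

```text
(no output)
```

View pics/c4.png

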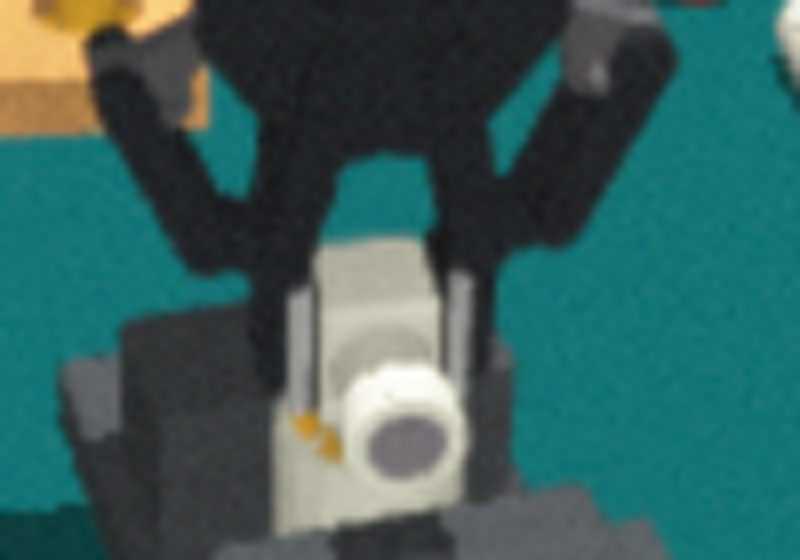

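```bash
python3 s.py
```

```text
yaw now 88.77 tilt [-0.12 -0.05] shift mm [ 0.1  1.1 -0.6] rz 88.8 q7 -0.1
[-0.01 -0.56  5.34] [-0.239  0.185  0.193] -0.127 [ 0.57532 -0.18939  0.08944] 18.1
```

The elbow is still gripped square and its outlet now faces the camera, with the outlet disc at crop (406,447). I'll check its actual yaw against the tool's.

```bash
python3 - <<'E'
from h import *
f=lambda P:(proj("side",P)-[250,190]+.5)*8-.5
c=np.array([.5753,-.1894])
for a in(-70,-80,-85,-91.2,-95):
    r=np.radians(a);print(a,f([[*(c+.044*np.array([np.cos(r),np.sin(r)])),.107]]))
print(f([[*c,.124],[*c,.08],[*c,.07]]))
h=[.5753,-.1894]
for a in(-70,-80,-91.2):   # body top corners
    r=np.radians(a);R=np.array([[np.cos(r),-np.sin(r)],[np.sin(r),np.cos(r)]])
    print(a,f([[*(c+R@np.array(q)*.015),.124] for q in((1,1),(1,-1),(-1,-1),(-1,1))]).round(0).tolist())
E
```

```text
-70 [[470.45657879 428.26437164]]
-80 [[440.40826286 437.13672423]]
-85 [[424.38795451 440.25863807]]
-91.2 [[403.87151876 442.84936643]]
-95 [[391.05108372 443.72049432]]
[[369.98552808 267.17191571]
 [366.15854613 413.71719612]
 [365.32272888 445.75287243]]
-70 [[459.0, 282.0], [349.0, 320.0], [283.0, 253.0], [390.0, 217.0]]
-80 [[454.0, 291.0], [333.0, 317.0], [288.0, 244.0], [405.0, 220.0]]
-91.2 [[446.0, 300.0], [318.0, 311.0], [297.0, 235.0], [420.0, 225.0]]
```

move_arm --commands '[[[0,0,-0.0005,0,0,0,0.02],[0,0,0,0,0,0,0.034],[0,0,0,0,0,0,0.05],[0,0,0,0,0,0,0.07],[0,0,0,0,0,0,0.07],[0,0,0,0,0,0,0.07]]]'

```text
t: 18.85
eef_pos: [0.5765, -0.1887, 0.0902]
tool_rot: [0.0, 0.714, 0.7, 0.0]
contact_force: [0.7, -0.0, 0.3]
gripper_width: 0.818
grasp_force: 0.0
```

```bash
python3 s.py
```

```text
yaw now 88.87 tilt [ 0.02 -0.01] shift mm [-0.6 -0.1  0.2] rz 88.9 q7 -0.1
[ 0.65 -0.03  0.31] [ 0.04  -0.048  0.05 ] 0.0 [ 0.5765  -0.18873  0.09017] 18.85
```

move_arm --commands '[[[0,0,-0.01,0,0,0,0.07],[0,0,-0.03,0,0,0,0.07],[0,0,-0.05,0,0,0,0.07],[0,0,-0.06,0,0,0,0.07],[-0.06,0,0,0,0,0,0.07],[-0.06,0,0,0,0,0,0.07],[-0.06,0,0,0,0,0,0.07],[0,0,0,0,0,0,0.07]]]'

```text
t: 19.85
eef_pos: [0.5704, -0.376, 0.2401]
tool_rot: [0.001, 0.717, 0.697, -0.001]
contact_force: [0.2, 1.0, 0.4]
gripper_width: 0.823
grasp_force: 0.0
```

```bash
python3 - <<'E'
from h import *
im=cv2.cvtColor(imaging.read_camera("side"),cv2.COLOR_RGB2BGR);tp=cv2.cvtColor(imaging.read_camera("top"),cv2.COLOR_RGB2BGR)
cv2.imwrite("pics/side5.png",im);cv2.imwrite("pics/top5.png",tp)
a=cv2.resize(im[190:260,250:320],(400,400),interpolation=cv2.INTER_CUBIC);b=cv2.resize(tp[150:220,300:370],(400,400),interpolation=cv2.INTER_CUBIC)
cv2.imwrite("pics/c5.png",np.hstack([a,b]))
E
```

```text
(no output)
```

View pics/c5.png

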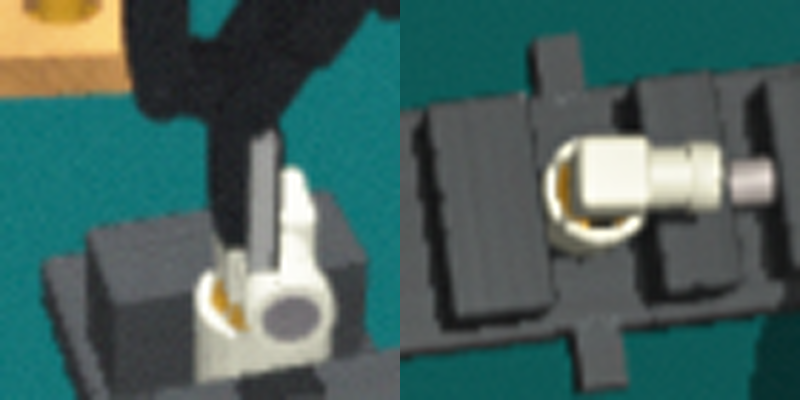

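The elbow stands upright: allowing for parallax, its body top at crop (612,172) fits over the rim centre at about (595,192). The outlet points to −y, the angle it was left at, and the gripper is clear. I'm handing it in.

```bash
python3 -c "
from station import bot
print(bot.hand_in())"
```

```text
the job is handed in; nothing more can be done
None
```

The elbow is screwed into the socket and standing there released, with the gripper clear and the job handed in; it took about 20 s, but the final turn past going tight is only estimated, at 17–23° rather than 15°, because torque rose gradually with no clear start (roughly 0.35 N m net at the end, which I put at 13–20 N in the thread).

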